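# Drop a grinding ball from a drop cup into the open grinding jar

### The job

Pick up the loaded drop cup, hold it upright over the wide open steel jar (not the lidded jar or the narrow beaker) and lower it into the mouth until its release tab is pressed by the jar's rim, so that the hinged bottom swings open and the steel ball falls into the jar. Then stand the empty cup upright on the bench again, clear of the jar, leaving the jar where it stood.

Things in the scene. Friction and masses are not known exactly. Their poses are not given: they have to be found in the camera images.
- cup_mid (a point): Centre (40 mm above its feet) of the loose grey drop cup: square open-topped chute 44 x 44 x 80 mm tall, about 140 g, upright. Axes: z up, +x to the release tab, y along the hinge. Grip from above in the upper half on its flat y faces, 44 mm apart. The level steel tab (26 mm wide, underside 10 mm above the feet) sticks out on +x at the bottom, from 24 mm (hinge) to 70 mm from this axis.
- flap (a joint): Hinged bottom of the cup, rad: 0 shut, 1.3 fully open; the ball gets out from about 0.5. Bottom and tab are one sprung lever: pushing the tab up, by lowering the held cup with its tab over a rim, swings the bottom down. Centred in the jar, the rim meets the tab 26 mm from the hinge; 25 mm further down opens it to about 0.75 with 2 to 3 N. 12 mm off centre still works.
- jar: Open round steel jar: 110 mm outside, 100 mm inside diameter, 85 mm tall, floor 6 mm thick, about 0.8 kg, loose. Origin at the centre of its underside, z up. Not the same-bodied jar with a lid and knob (112 mm tall), nor the narrow steel beaker (66 mm across, 80 mm tall); the three stand in any order.
- ball_center (a point): Centre of the loose steel ball, 18 mm diameter, 24 g, which starts on the bottom of the drop cup (centre 23 mm above the cup's feet).

How it is judged:
By the outcome, as a careful person would: the job done as asked, in the order asked, and still so for the second after the job is handed in, with the robot touching nothing.
It also fails if it takes over 59 s, if anything falls off the work surface, if the arm or the gripper's body presses on something with over 40 N, if the wrist force passes 120 N, or if a joint passes its speed limit or range.

### The arm

A 6-joint arm with a two-finger parallel gripper is mounted at the origin on the work surface. World frame = base frame: x ahead of the robot, y to its left, z up, the work surface at z = 0. Lengths are in mm, angles in rad, forces in N, time in s.
With the tool pointing down it reaches from about 425 to 925 mm from the base axis. Payload 12.5 kg.
Tool frame: the origin (TCP) lies midway between the tips of the shut fingers; the grasp point (between the pads) lies 19 mm behind it (ctrl.grasp_offset is the distance from the TCP to the grasp point, in mm); z points along the fingers, y is the direction in which the jaws open and shut (so a half turn about z gives the same grasp; the last joint's range is limited). The gripper opens to 85 mm and grips with 20 to 120 N. Pads are 22 mm wide; open, the fingers measure 114 mm over their backs; the gripper's body (76 mm by 85 mm) begins 54 mm behind the grasp point. The pads swing forward as they close: fully open they stand 13 mm farther back than shut.
Start: joints at [-1.24, 0.491, 1.559, -0, 1.092, -0.106], TCP at [264.425, -566.325, 231.327] pointing down, gripper open.
Joint ranges: [-3.1, 3.1], [-0.84, 2.19], [0.05, 2.79], [-1.13, 4.28], [0.06, 2.93], [-2.69, 2.69]. Speed limits (rad/s): [2.22, 2.22, 2.79, 3.14, 3.14, 3.14].

### API

Orientations are given as [roll, pitch, yaw] about the fixed x, y, z axes, in that order (R = Rz(yaw) Ry(pitch) Rx(roll)).
In Python, from rig import ctrl gives the robot as it stands.
- The arm moves only by the tool servo_tool, never from a script. Its arguments are lists of equal length, an entry for each row: "translation": the shift along the tool's x, y, z in m, a list of three; "spin": the turn about the tool's z in rad; "grip": the closure, from -1 (fully open) to 1 (shut). A call has 1 to 8 rows; each row is the pose to reach, as a shift and turn from the pose measured when the call began, along the tool's axes at that moment; what a row does not reach only later rows make up. A row lasts 1/10 s, in which the tool goes at most 50 mm and 8.59 degrees, less where a joint would pass 70% of its speed; a pose out of reach is approached as far as the arm can. A call with a gripper value outside its range is refused whole. The fingers move at their own pace and stop on an object; "newtons" is the grip in N (left out, the last holds). Time passes only in rows, so rows that repeat a pose let the fingers close. It gives the time, the measured TCP pose, the force and the opening at its end, in the units of the state.
- ctrl.state(): the state, without advancing time (a new reading comes with each control period).
- ctrl.camera(name): name is "scene" or "top" or "wrist"; returns a dict with "frame" (400x640x3 uint8, blue, green, red), "camera_matrix" (3x3 intrinsics, pixels), "k1" (the pictures are not rectified: a ray, as slopes to the right and down, at radius r is drawn at 1 + k1 r^2 times it, then the intrinsics apply), "origin" and "orientation" of the camera in the world. Camera axes: x right, y up, looking along -z (the intrinsics and any distortion apply to the point x, -y, -z); pixel columns grow to the right and rows downward; lengths in mm; the calibration is good to about 2 mm. A picture is of the moment at which its call begins. There is no depth.
- ctrl.finish_job(): hands the job in, once; it reports no verdict.
The state is a dict: "time": time; "joint_pos": joint angles; "joint_velocities": joint speeds; "joint_efforts": joint torques, N m; "tool_pos": TCP position; "tcp_rot": TCP orientation; "force": force on the tool from outside, world axes, zero at the start; "torque": the same for the moment, N m; "finger_gap": finger opening in mm.
Only numpy, scipy, OpenCV 4.12 (cv2) and the standard library are available. Lean on these libraries where they do the work, as an engineer would, in place of code of your own. Each camera call takes 0.05 s, during which the arm holds its last target. There are 200 camera calls.

## Working session

There is one attempt and no reset: what is moved stays moved. The work goes in short steps, Python scripts to look and compute and a tool call to move; the robot and the scene stay as the last step left them, time stands still between calls to the robot, and variables do not carry over. Pictures are saved under pics/ and viewed, about 8 in all and at most 12, crops included, and the job is handed in when it is done.

Besides the shell and the picture viewer there is one more tool, called after "Emit:" by a JSON object that holds its "method" and its "body", one argument or row to a line. servo_tool: Moves the arm, as the interface text tells. Its arguments: {"type":"object","properties":{"translation":{"type":"array"},"spin":{"type":"array"},"grip":{"type":"array"},"newtons":{"type":"number"}},"required":["translation","spin","grip"]}

```bash
mkdir -p pics
cat > h.py <<'E'
import numpy as np, cv2
from scipy.spatial.transform import Rotation as R
from rig import ctrl
def rot(o):
    o=np.array(o,float)
    return o if o.shape==(3,3) else R.from_euler('xyz',o).as_matrix()
def ray(c,u,v):
    K=np.array(c["camera_matrix"],float);k=c["k1"]
    d=np.array([(u-K[0,2])/K[0,0],(v-K[1,2])/K[1,1]]);s=d.copy()
    for _ in range(20): s=d/(1+k*(s@s))
    return np.array(c["origin"],float),rot(c["orientation"])@np.array([s[0],-s[1],-1])
def onplane(c,u,v,z):
    o,d=ray(c,u,v); return o+d*(z-o[2])/d[2]
def proj(c,p):
    K=np.array(c["camera_matrix"],float)
    q=rot(c["orientation"]).T@(np.array(p,float)-np.array(c["origin"],float))
    s=np.array([q[0],-q[1]])/-q[2]; s=s*(1+c["k1"]*(s@s))
    return [K[0,0]*s[0]+K[0,2],K[1,1]*s[1]+K[1,2]]
E
python3 - <<'E'
from h import *
s=ctrl.state();print(s["tool_pos"],s["tcp_rot"],s["finger_gap"],s["time"],s["force"])
for n in("top","scene"):
    c=ctrl.camera(n);cv2.imwrite(f"pics/{n}0.png",c["frame"]);print(n,c["origin"],c["orientation"],c["camera_matrix"],c["k1"])
E
```

```text
[ 264.33557859 -566.08177309  230.71657119] [-3.14044722e+00 -1.05595883e-04  4.36791260e-01] 85.39247792247268 0.0 [0.23110694 0.97728005 0.37239124]
top [453.65325663 -44.66239189 917.23276575] [ 0.09956191  0.02091833 -1.56447939] [[370.78003043   0.         317.21530603]
 [  0.         370.78003043 194.22693737]
 [  0.           0.           1.        ]] 0.01128010279911941
scene [1276.18103918 -221.98845861  786.11550715] [0.79059997 0.01863258 1.28572309] [[456.29513136   0.         312.41420421]
 [  0.         456.29513136 196.59090189]
 [  0.           0.           1.        ]] 0.029116376304292504
```

View pics/top0.png

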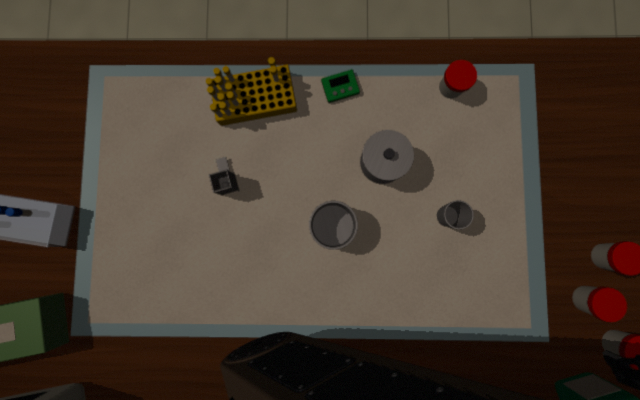

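View pics/scene0.png

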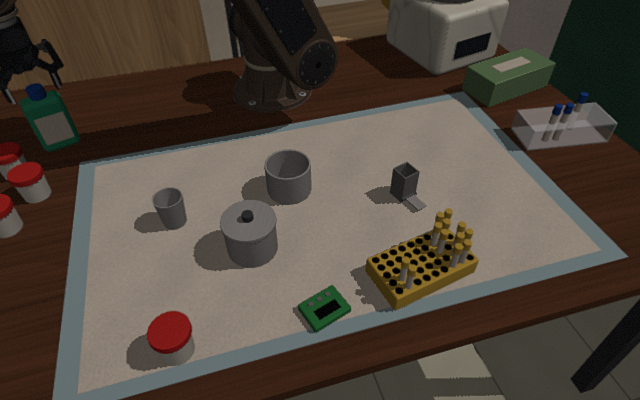

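Top view: open jar near (334,225), lidded jar (387,157), beaker (458,215), and the cup near (223,182) with its tab towards (222,163). I'll enlarge the cup and jar.

Run:
```python
from h import *
c=ctrl.camera("top");f=c["frame"];d=ctrl.camera("scene");g=d["frame"]
def crop(f,x,y,w,h,k): return cv2.resize(cv2.convertScaleAbs(f[y:y+h,x:x+w],alpha=1.8),None,fx=k,fy=k,interpolation=cv2.INTER_CUBIC)
a=crop(f,195,150,50,50,8);b=crop(g,380,155,50,60,8)[:400]
e=np.hstack([a,b[:, :400]])
cv2.imwrite("pics/crop1.png",e)
for z,p in((80,(223,182)),(10,(222,163)),(85,(334,225))): print(z,p,onplane(c,*p,z))
# jar rim: edge points by radial darkness -> ray onto plane 85, circle fit
hsv=cv2.cvtColor(f,cv2.COLOR_BGR2HSV);m=(hsv[...,1]<45).astype(np.uint8)
print(hsv[225,300],hsv[225,334],hsv[225,311],hsv[201,334])
x0,y0,w,h=300,190,75,70
cs,_=cv2.findContours(m[y0:y0+h,x0:x0+w],cv2.RETR_EXTERNAL,cv2.CHAIN_APPROX_NONE)
k=max(cs,key=cv2.contourArea);print(cv2.boundingRect(k),cv2.fitEllipse(k))
```

```text
80 (223, 182) [564.39266396 189.1539013   80.        ]
10 (222, 163) [621.37389796 212.70235626  10.        ]
85 (334, 225) [467.72323671 -64.68990816  85.        ]
[ 16  64 112] [10 29 52] [10 39 39] [15 37 83]
(9, 11, 49, 48) ((33.0460090637207, 34.50362777709961), (47.321102142333984, 48.095703125), 119.18450927734375)
```

View pics/crop1.png

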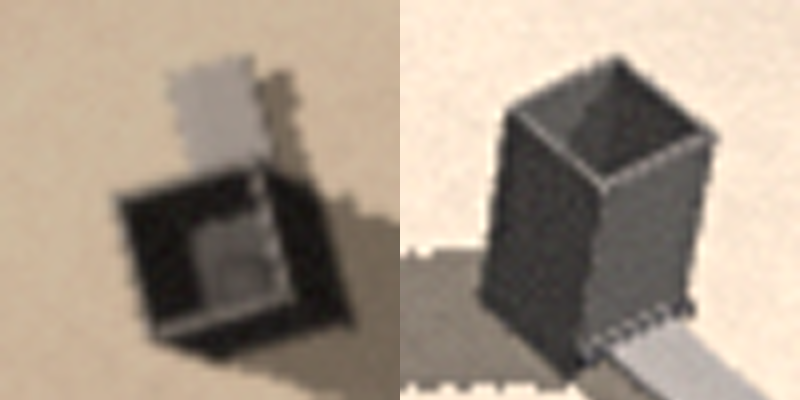

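The crop shows cup rim corners at (118,200), (262,168), (292,300) and (155,335) in the top view, and (510,105), (616,60), (712,135) and (605,187) in the scene view. The tab end is at about (210,66).

Run:
```python
from h import *
c=ctrl.camera("top");d=ctrl.camera("scene")
T=[onplane(c,195+x/8-.5,150+y/8-.5,80)[:2] for x,y in((118,200),(262,168),(292,300),(155,335))]
S=[onplane(d,380+(x-400)/8-.5,155+y/8-.5,80)[:2] for x,y in((510,105),(616,60),(712,135),(605,187))]
for n,P in(("top",T),("scene",S)):
    P=np.array(P);print(n,P.mean(0),[round(np.linalg.norm(P[i]-P[i-1]),1) for i in range(4)],[round(np.degrees(np.arctan2(*(P[i]-P[i-1])[::-1])),1) for i in range(4)])
t=onplane(c,195+210/8-.5,150+66/8-.5,11);print("tab",t)
# jar from ellipse in both
print("jar top",onplane(c,333.05,224.5,85))
for (x,y) in((264.5,166),(310.5,166),(288,151),(288,182)): pass
P=np.array([onplane(d,x,y,85)[:2] for x,y in((265,166),(311,166))]);print("jar scene",P.mean(0),P)
for p in((309.05,224.5),(357,224.5),(333,200.5),(333,248.5)):print(onplane(c,*p,85))
print("beaker",onplane(c,458,214,80),"lid",onplane(c,387,157,90))
print(ctrl.state()["time"])
```

```text
top [567.08349942 195.34840526] [np.float64(40.7), np.float64(42.2), np.float64(39.3), np.float64(40.3)] [np.float64(17.1), np.float64(-77.1), np.float64(-165.6), np.float64(104.7)]
scene [567.1940894 198.2373943] [np.float64(42.4), np.float64(38.9), np.float64(40.8), np.float64(40.1)] [np.float64(-164.4), np.float64(103.7), np.float64(17.4), np.float64(-73.8)]
tab [634.44026317 215.96466975  11.        ]
jar top [468.82444072 -62.56567875  85.        ]
jar scene [477.4419186  -61.30394296] [[ 461.14160634 -112.8485323 ]
 [ 493.74223085   -9.75935362]]
[468.50457062  -8.87185812  85.        ]
[ 469.14907016 -115.99354398   85.        ]
[522.6570598 -62.3440853  85.       ]
[415.69475975 -62.55911355  85.        ]
beaker [ 494.08578632 -341.80294865   80.        ] lid [ 621.22996813 -183.71209849   90.        ]
0.3
```

Both views agree: cup axis about (567,197), yaw about 0.27 rad, tab tip 70 mm out as it should be. Jar centre is about (469,-62), rim about 107 mm. Moving above the cup.

Emit:
{"method": "servo_tool", "body": {
  "translation": [
    [0.597,-0.563,0],
    [0.597,-0.563,0],
    [0.597,-0.563,0],
    [0.597,-0.563,0],
    [0.597,-0.563,0],
    [0.597,-0.563,0],
    [0.597,-0.563,0],
    [0.597,-0.563,0]
  ],
  "spin": [0.167,0.167,0.167,0.167,0.167,0.167,0.167,0.167],
  "grip": [-1,-1,-1,-1,-1,-1,-1,-1],
  "newtons": 40
}}

```text
time: 1.1
tool_pos: [412.3, -192.7, 231.5]
tcp_rot: [3.141, -0.0, 0.269]
force: [1.6, -1.0, 0.5]
finger_gap: 85.4
```

```bash
cat > d.py <<'E'
# usage: d.py x y z yaw -> tool-frame shift in m and spin
import sys
from h import *
s=ctrl.state();t=[float(v) for v in sys.argv[1:5]]
M=R.from_euler('xyz',s["tcp_rot"]).as_matrix()
print("t",s["time"],"pos",np.round(s["tool_pos"],1),"rot",np.round(s["tcp_rot"],3),"gap",round(s["finger_gap"],1),"F",np.round(s["force"],1),"q",np.round(s["joint_pos"],2))
print("shift",np.round(M.T@(np.array(t[:3])-s["tool_pos"])/1000,4),"spin",round(s["tcp_rot"][2]-t[3],3))
E
python3 d.py 567 197 200 0.27
```

```text
t 1.1 pos [ 412.3 -192.7  231.5] rot [ 3.141 -0.     0.269] gap 85.4 F [ 1.6 -1.   0.5] q [-0.58  0.25  1.96  0.    0.94  0.72]
shift [ 0.2528 -0.3344  0.0316] spin -0.001
```

Emit:
{"method": "servo_tool", "body": {
  "translation": [
    [0.253,-0.334,0.03],
    [0.253,-0.334,0.03],
    [0.253,-0.334,0.03],
    [0.253,-0.334,0.03],
    [0.253,-0.334,0.03],
    [0.253,-0.334,0.03],
    [0.253,-0.334,0.03],
    [0.253,-0.334,0.03]
  ],
  "spin": [0,0,0,0,0,0,0,0],
  "grip": [-1,-1,-1,-1,-1,-1,-1,-1]
}}

```text
time: 1.9
tool_pos: [559.7, 178.5, 203.1]
tcp_rot: [3.141, -0.001, 0.27]
force: [1.1, -0.6, 0.2]
finger_gap: 85.5
```

Emit:
{"method": "servo_tool", "body": {
  "translation": [
    [0,0,0],
    [0,0,0]
  ],
  "spin": [0,0],
  "grip": [-1,-1]
}}

```text
time: 2.1
tool_pos: [559.4, 179.5, 202.5]
tcp_rot: [3.141, 0.0, 0.272]
force: [0.6, 0.2, -1.3]
finger_gap: 85.6
```

```bash
python3 d.py 567 197 43 0.27
python3 - <<'E'
from h import *
c=ctrl.camera("wrist");cv2.imwrite("pics/w1.png",c["frame"]);print(proj(c,[567,197,80]))
a=.27
for x,y in((22,22),(22,-22),(-22,-22),(-22,22)): print(proj(c,[567+x*np.cos(a)-y*np.sin(a),197+x*np.sin(a)+y*np.cos(a),80]))
E
```

```text
t 2.1 pos [559.4 179.5 202.5] rot [3.141 0.    0.272] gap 85.6 F [ 0.6  0.2 -1.3] q [ 0.2   0.47  1.69 -0.    0.99  1.5 ]
shift [ 0.0121 -0.0149  0.1595] spin 0.002
[np.float64(303.9817732621778), np.float64(184.9523349822867)]
[np.float64(278.6067076544713), np.float64(160.563511409026)]
[np.float64(328.59494242230903), np.float64(160.66717841709675)]
[np.float64(328.1377780056899), np.float64(208.1685843286114)]
[np.float64(280.5235300702407), np.float64(208.08780753193003)]
```

View pics/w1.png

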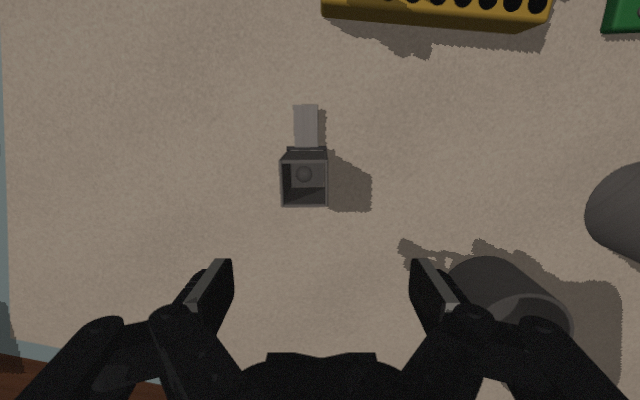

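The wrist view puts the cup rim at columns 280–328 and rows 159–207, within 1 px of the prediction, and the ball is inside. Aligning over it, then descending.

Emit:
{"method": "servo_tool", "body": {
  "translation": [
    [0.012,-0.015,0.04],
    [0.012,-0.015,0.06],
    [0.012,-0.015,0.09],
    [0.012,-0.015,0.12],
    [0.012,-0.015,0.145],
    [0.012,-0.015,0.159],
    [0.012,-0.015,0.159],
    [0.012,-0.015,0.159]
  ],
  "spin": [0,0,0,0,0,0,0,0],
  "grip": [-1,-1,-1,-1,-1,-1,-1,-1]
}}

```text
time: 2.95
tool_pos: [567.2, 195.5, 44.7]
tcp_rot: [3.141, -0.001, 0.27]
force: [0.7, -0.1, 0.2]
finger_gap: 85.3
```

```bash
python3 d.py 567 197 43 0.27
```

```text
t 2.95 pos [567.2 195.5  44.7] rot [ 3.141e+00 -1.000e-03  2.700e-01] gap 85.3 F [ 0.7 -0.1  0.2] q [ 0.22  0.69  1.78 -0.    0.67  1.52]
shift [ 0.0002 -0.0015  0.0017] spin -0.0
```

Emit:
{"method": "servo_tool", "body": {
  "translation": [
    [0,-0.001,0],
    [0,-0.001,0],
    [0,-0.001,0],
    [0,-0.001,0],
    [0,-0.001,0],
    [0,-0.001,0],
    [0,-0.001,0],
    [0,-0.001,0]
  ],
  "spin": [0,0,0,0,0,0,0,0],
  "grip": [-0.6,-0.3,0,0.3,0.6,1,1,1],
  "newtons": 40
}}

```text
time: 3.75
tool_pos: [567.3, 196.7, 45.7]
tcp_rot: [3.141, -0.002, 0.27]
force: [-0.9, 0.8, 6.2]
finger_gap: 43.8
```

Emit:
{"method": "servo_tool", "body": {
  "translation": [
    [0,0,0],
    [0,0,0],
    [0,0,0],
    [0,0,0]
  ],
  "spin": [0,0,0,0],
  "grip": [1,1,1,1]
}}

```text
time: 4.15
tool_pos: [567.3, 196.7, 45.7]
tcp_rot: [3.141, -0.002, 0.27]
force: [-1.0, 1.0, 1.0]
finger_gap: 43.8
```

Emit:
{"method": "servo_tool", "body": {
  "translation": [
    [0,0,-0.01],
    [0,0,-0.03],
    [0,0,-0.06],
    [0,0,-0.09],
    [0,0,-0.12],
    [0,0,-0.14],
    [0,0,-0.14],
    [0,0,-0.14]
  ],
  "spin": [0,0,0,0,0,0,0,0],
  "grip": [1,1,1,1,1,1,1,1]
}}

```text
time: 4.95
tool_pos: [566.7, 196.6, 185.6]
tcp_rot: [3.141, -0.002, 0.27]
force: [-0.4, 0.1, -1.4]
finger_gap: 43.3
```

```bash
python3 d.py 469 -62 185 0.27
python3 - <<'E'
from h import *
cv2.imwrite("pics/w2.png",np.hstack([cv2.resize(ctrl.camera(n)["frame"],(400,250)) for n in("wrist","scene")]))
E
```

```text
t 4.95 pos [566.7 196.6 185.6] rot [ 3.141e+00 -2.000e-03  2.700e-01] gap 43.3 F [-0.4  0.1 -1.4] q [ 0.22  0.5   1.68 -0.    0.96  1.52]
shift [-0.1631  0.2232  0.0004] spin -0.0
```

View pics/w2.png

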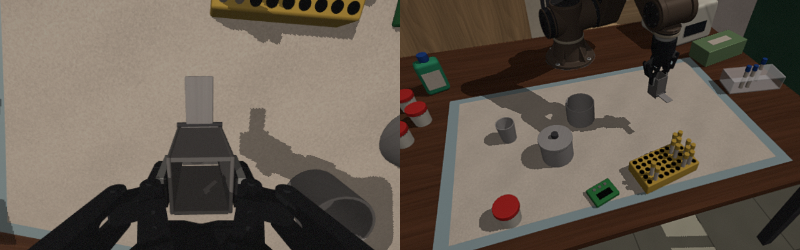

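The cup is held upright and clear of the bench, with the tab forward (tab at about (200,100) in the wrist half). Carrying it over to the jar.

Emit:
{"method": "servo_tool", "body": {
  "translation": [
    [-0.008,0.011,0],
    [-0.024,0.033,0],
    [-0.045,0.061,0],
    [-0.069,0.095,0],
    [-0.096,0.131,0],
    [-0.122,0.167,0],
    [-0.142,0.195,0],
    [-0.156,0.214,0]
  ],
  "spin": [0,0,0,0,0,0,0,0],
  "grip": [1,1,1,1,1,1,1,1]
}}

```text
time: 5.85
tool_pos: [471.4, -53.6, 183.9]
tcp_rot: [-3.141, 0.002, 0.268]
force: [0.8, 0.8, -1.3]
finger_gap: 43.4
```

```bash
python3 d.py 469 -62 185 0.27;  python3 - <<'E'
from h import *
c=ctrl.camera("wrist");cv2.imwrite("pics/w3.png",c["frame"])
t=np.linspace(0,6.283,13)
print([[int(v) for v in proj(c,[469+55*np.cos(a),-62+55*np.sin(a),85])] for a in t])
E
```

```text
t 5.85 pos [471.4 -53.6 183.9] rot [-3.141e+00  2.000e-03  2.680e-01] gap 43.4 F [ 0.8  0.8 -1.3] q [-0.25  0.34  1.97 -0.    0.83  1.05]
shift [-0.0045  0.0075 -0.0011] spin -0.002
[[348, 147], [312, 146], [281, 164], [265, 193], [267, 225], [284, 252], [312, 266], [344, 266], [372, 252], [391, 226], [393, 194], [378, 165], [348, 147]]
```

View pics/w3.png

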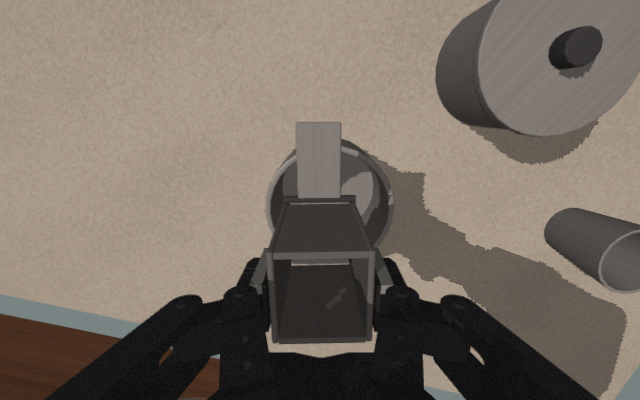

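The jar rim shows at columns 266–393 with its far edge near row 147, which matches the prediction for (469,-62). Centring, then lowering slowly.

Emit:
{"method": "servo_tool", "body": {
  "translation": [
    [-0.005,0.008,0],
    [-0.005,0.008,0],
    [-0.005,0.008,0.015],
    [-0.005,0.008,0.03],
    [-0.005,0.008,0.04],
    [-0.005,0.008,0.048],
    [-0.005,0.008,0.053],
    [-0.005,0.008,0.053]
  ],
  "spin": [0,0,0,0,0,0,0,0],
  "grip": [1,1,1,1,1,1,1,1]
}}

```text
time: 6.7
tool_pos: [467.8, -64.0, 130.4]
tcp_rot: [-3.141, 0.003, 0.268]
force: [-0.2, 0.1, -2.3]
finger_gap: 43.5
```

```bash
python3 d.py 469 -62 94 0.27
```

```text
t 6.7 pos [467.8 -64.  130.4] rot [-3.141e+00  3.000e-03  2.680e-01] gap 43.5 F [-0.2  0.1 -2.3] q [-0.28  0.42  2.03 -0.    0.69  1.03]
shift [ 0.0018 -0.0016  0.0364] spin -0.002
```

Emit:
{"method": "servo_tool", "body": {
  "translation": [
    [0.001,-0.001,0.005],
    [0.001,-0.001,0.01],
    [0.001,-0.001,0.015],
    [0.001,-0.001,0.02],
    [0.001,-0.001,0.025],
    [0.001,-0.001,0.03],
    [0.001,-0.001,0.034],
    [0.001,-0.001,0.036]
  ],
  "spin": [0,0,0,0,0,0,0,0],
  "grip": [1,1,1,1,1,1,1,1]
}}

```text
time: 7.5
tool_pos: [468.2, -62.8, 93.9]
tcp_rot: [-3.141, 0.004, 0.268]
force: [-0.5, 0.2, 0.5]
finger_gap: 43.4
```

Emit:
{"method": "servo_tool", "body": {
  "translation": [
    [0,0,0],
    [0,0,0],
    [0,0,0],
    [0,0,0],
    [0,0,0]
  ],
  "spin": [0,0,0,0,0],
  "grip": [1,1,1,1,1]
}}

```text
time: 8.0
tool_pos: [468.0, -62.8, 93.9]
tcp_rot: [-3.141, 0.004, 0.268]
force: [-2.1, 0.1, -0.7]
finger_gap: 43.5
```

```bash
python3 d.py 469 -62 94 0.27
python3 - <<'E'
from h import *
a=ctrl.camera("wrist")["frame"][100:380,200:440];b=ctrl.camera("scene")["frame"][120:230,230:350]
cv2.imwrite("pics/w4.png",cv2.convertScaleAbs(np.hstack([cv2.resize(a,(400,467)),cv2.resize(b,(400,467))]),alpha=1.6))
E
```

```text
t 8.0 pos [468.  -62.8  93.9] rot [-3.141  0.004  0.268] gap 43.5 F [-2.1  0.1 -0.7] q [-0.27  0.49  2.06 -0.    0.59  1.03]
shift [ 0.0011 -0.0005 -0.0001] spin -0.002
```

View pics/w4.png

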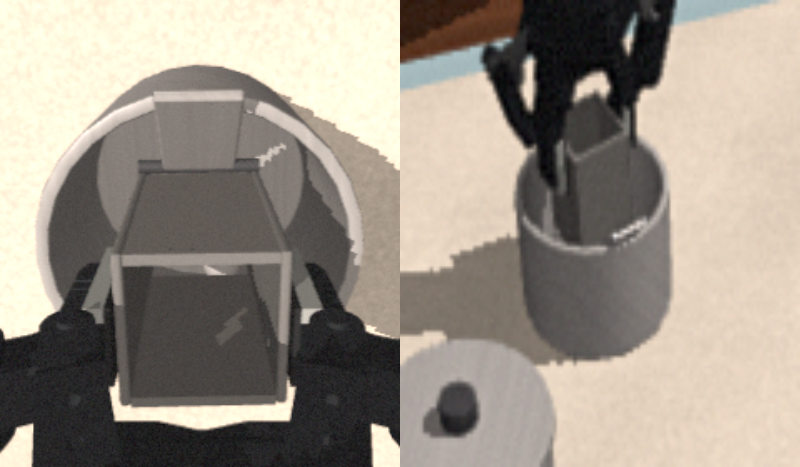

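The tab is on the rim and tilted up ((200,130) in the left half), so the bottom is open and there is no ball visible on it. Raising straight up and checking.

Emit:
{"method": "servo_tool", "body": {
  "translation": [
    [0,0,-0.005],
    [0,0,-0.015],
    [0,0,-0.03],
    [0,0,-0.05],
    [0,0,-0.07],
    [0,0,-0.085],
    [0,0,-0.09],
    [0,0,-0.09]
  ],
  "spin": [0,0,0,0,0,0,0,0],
  "grip": [1,1,1,1,1,1,1,1]
}}

```text
time: 8.9
tool_pos: [468.8, -62.8, 184.8]
tcp_rot: [3.142, 0.002, 0.268]
force: [0.6, -0.0, -2.2]
finger_gap: 43.6
```

```bash
python3 d.py 567 197 183 0.27
```

```text
t 8.9 pos [468.8 -62.8 184.8] rot [3.142e+00 2.000e-03 2.680e-01] gap 43.6 F [ 0.6 -0.  -2.2] q [-0.27  0.34  1.97 -0.    0.83  1.03]
shift [ 0.1636 -0.2245  0.0015] spin -0.002
```

Emit:
{"method": "servo_tool", "body": {
  "translation": [
    [0.008,-0.011,0],
    [0.024,-0.033,0],
    [0.045,-0.061,0],
    [0.069,-0.095,0],
    [0.096,-0.131,0],
    [0.122,-0.167,0],
    [0.142,-0.195,0],
    [0.156,-0.214,0]
  ],
  "spin": [0,0,0,0,0,0,0,0],
  "grip": [1,1,1,1,1,1,1,1]
}}

```text
time: 9.7
tool_pos: [562.4, 188.1, 183.3]
tcp_rot: [-3.141, 0.003, 0.27]
force: [-0.1, -1.4, -1.2]
finger_gap: 43.7
```

Emit:
{"method": "servo_tool", "body": {
  "translation": [
    [0.002,-0.003,0],
    [0.002,-0.003,0]
  ],
  "spin": [0,0],
  "grip": [1,1]
}}

```text
time: 9.9
tool_pos: [563.0, 192.6, 182.1]
tcp_rot: [-3.141, 0.005, 0.272]
force: [-0.1, -0.2, -1.8]
finger_gap: 43.4
```

```bash
python3 d.py 567 197 46.5 0.27
python3 - <<'E'
from h import *
a=ctrl.camera("wrist")["frame"][60:380,180:460];b=ctrl.camera("top")["frame"][190:260,295:375];d=ctrl.camera("scene")["frame"][130:220,240:340]
cv2.imwrite("pics/w5.png",cv2.convertScaleAbs(np.hstack([cv2.resize(x,(w,300),interpolation=cv2.INTER_CUBIC) for x,w in((a,262),(b,260),(d,270))]),alpha=1.8))
E
```

```text
t 9.9 pos [563.  192.6 182.1] rot [-3.141  0.005  0.272] gap 43.4 F [-0.1 -0.2 -1.8] q [0.22 0.5  1.69 0.   0.96 1.52]
shift [ 0.0057 -0.0031  0.1356] spin 0.002
```

View pics/w5.png

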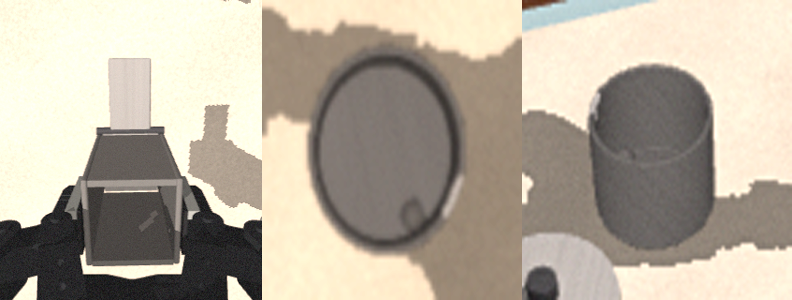

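The ball is in the jar (middle panel, about (414,214)) and the bottom has swung shut. Now lowering to the bench.

Emit:
{"method": "servo_tool", "body": {
  "translation": [
    [0,0,0.015],
    [0,0,0.04],
    [0,0,0.07],
    [0,0,0.095],
    [0,0,0.115],
    [0,0,0.126],
    [0,0,0.13],
    [0,0,0.13]
  ],
  "spin": [0,0,0,0,0,0,0,0],
  "grip": [1,1,1,1,1,1,1,1]
}}

```text
time: 10.85
tool_pos: [562.8, 190.3, 53.2]
tcp_rot: [-3.141, 0.004, 0.269]
force: [0.4, -0.3, -1.0]
finger_gap: 43.6
```

Emit:
{"method": "servo_tool", "body": {
  "translation": [
    [0,0,0.002],
    [0,0,0.004],
    [0,0,0.005],
    [0,0,0.005]
  ],
  "spin": [0,0,0,0],
  "grip": [1,1,1,1]
}}

```text
time: 11.25
tool_pos: [562.9, 190.3, 48.4]
tcp_rot: [-3.141, 0.004, 0.269]
force: [-0.6, -0.6, -1.7]
finger_gap: 43.7
```

Emit:
{"method": "servo_tool", "body": {
  "translation": [
    [0,0,0.001],
    [0,0,0.002],
    [0,0,0.002],
    [0,0,0.002]
  ],
  "spin": [0,0,0,0],
  "grip": [1,1,1,1]
}}

```text
time: 11.65
tool_pos: [562.8, 190.3, 46.3]
tcp_rot: [-3.141, 0.004, 0.269]
force: [-0.1, 0.0, -1.4]
finger_gap: 43.7
```

Emit:
{"method": "servo_tool", "body": {
  "translation": [
    [0,0,0.001],
    [0,0,0.001],
    [0,0,0.001]
  ],
  "spin": [0,0,0],
  "grip": [1,1,1]
}}

```text
time: 11.95
tool_pos: [562.9, 190.4, 45.7]
tcp_rot: [-3.141, 0.003, 0.269]
force: [-1.8, 0.2, 6.2]
finger_gap: 43.7
```

Contact (6 N). Releasing slowly, then retreating upward.

Emit:
{"method": "servo_tool", "body": {
  "translation": [
    [0,0,0],
    [0,0,0],
    [0,0,0],
    [0,0,0],
    [0,0,0],
    [0,0,0],
    [0,0,0],
    [0,0,0]
  ],
  "spin": [0,0,0,0,0,0,0,0],
  "grip": [0.2,0,-0.2,-0.5,-0.8,-1,-1,-1],
  "newtons": 20
}}

```text
time: 12.75
tool_pos: [562.9, 190.4, 45.7]
tcp_rot: [-3.141, 0.003, 0.269]
force: [-0.2, -0.0, -0.1]
finger_gap: 85.5
```

Emit:
{"method": "servo_tool", "body": {
  "translation": [
    [0,0,-0.01],
    [0,0,-0.03],
    [0,0,-0.06],
    [0,0,-0.09],
    [0,0,-0.12],
    [0,0,-0.15],
    [0,0,-0.15],
    [0,0,-0.15]
  ],
  "spin": [0,0,0,0,0,0,0,0],
  "grip": [-1,-1,-1,-1,-1,-1,-1,-1]
}}

```text
time: 13.55
tool_pos: [563.3, 190.5, 196.6]
tcp_rot: [-3.141, 0.002, 0.269]
force: [0.2, -0.6, -0.3]
finger_gap: 85.6
```

```bash
python3 d.py 563 190 200 0.27
python3 - <<'E'
from h import *
c=ctrl.camera("top");f=c["frame"]
b=np.hstack([cv2.resize(x,(w,300)) for x,w in((ctrl.camera("scene")["frame"],400),(f[190:260,295:375],200),(ctrl.camera("wrist")["frame"][80:280,200:400],200))])
cv2.imwrite("pics/w6.png",cv2.convertScaleAbs(b,alpha=1.6))
h=cv2.cvtColor(f,cv2.COLOR_BGR2HSV);m=(h[190:260,300:375,1]<45).astype(np.uint8)
k=max(cv2.findContours(m,0,1)[0],key=cv2.contourArea);e=cv2.fitEllipse(k);print(e,onplane(c,300+e[0][0],190+e[0][1],85))
E
```

```text
t 13.55 pos [563.3 190.5 196.6] rot [-3.141e+00  2.000e-03  2.690e-01] gap 85.6 F [ 0.2 -0.6 -0.3] q [ 0.22  0.49  1.67 -0.    0.98  1.52]
shift [-0.0005  0.0004 -0.0034] spin -0.001
((32.97946548461914, 34.443702697753906), (46.96183395385742, 47.6860466003418), 143.19146728515625) [468.94894702 -62.40784248  85.        ]
```

View pics/w6.png

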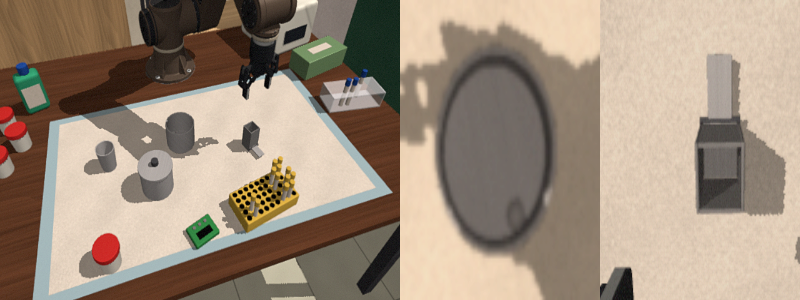

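The cup stands upright and empty at about (720,165), the ball is in the jar at (516,213), the jar is where it was, and the gripper is clear.

```bash
python3 -c "
from rig import ctrl
print(ctrl.finish_job())"
```

```text
the job is handed in; nothing more can be done
None
```

I gripped the drop cup by its y faces and lowered it centred into the open jar until the rim lifted the tab and the bottom opened. The ball fell into the jar. I then stood the empty cup upright on the bench, close to where it started, and handed the job in at about 14 s of robot time.

My last checks all agreed:
- **Ball:** it shows on the jar floor in the top view, and the cup is empty in the wrist view.
- **Jar:** it measures (469, -62) mm, within 0.2 mm of its starting position.
- **Cup:** it stands upright with its bottom shut, about 270 mm from the jar.
- **Gripper:** it is open, well above the cup and touching nothing.
- **Forces:** the highest reading at the end of any move was about 6 N.

No check failed. An early rough reading of the jar from the scene camera was about 9 mm off in x; I used the top view, and the wrist view matched it.

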